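# Nest the angle offcuts on the ridge stand

### The job

Put away the four steel angle offcuts on the ridge stand, ridge up, one nested snugly over the other along the V: the one with the widest legs first, then the next narrower, and so on to the narrowest on top. Line each up with the stand's ridge and centre it lengthwise, let go of each before fetching the next, and do not disturb the other odds and ends on the bench.

Things in the scene. Friction and masses are not known exactly. Their poses are not given: they have to be found in the camera images.
- angle54: steel angle offcut, the widest and shortest of four: legs 54 mm outside, 4 mm thick, 36 mm long, about 118 g. Stands ridge up as a tent, legs sloping 45 deg, 76 mm wide. Origin: plane of the leg edges it stands on, under mid-ridge; outer ridge 41.0 mm, inner ridge 35.4 mm above it. x along the ridge, z up; upright end faces at x = +-18 mm: grip these from above. Same after a half turn.
- angle44: steel angle offcut, the second widest of four: legs 44 mm outside, 4 mm thick, 46 mm long, about 121 g. Stands ridge up as a tent, legs sloping 45 deg, 62 mm wide. Origin: plane of the leg edges it stands on, under mid-ridge; outer ridge 33.9 mm, inner ridge 28.3 mm above it. x along the ridge, z up; upright end faces at x = +-23 mm: grip these from above. Same after a half turn.
- angle34: steel angle offcut, the second narrowest of four: legs 34 mm outside, 4 mm thick, 57 mm long, about 115 g. Stands ridge up as a tent, legs sloping 45 deg, 48 mm wide. Origin: plane of the leg edges it stands on, under mid-ridge; outer ridge 26.9 mm, inner ridge 21.2 mm above it. x along the ridge, z up; upright end faces at x = +-28.5 mm: grip these from above. Same after a half turn.
- angle24: steel angle offcut, the narrowest and longest of four: legs 24 mm outside, 4 mm thick, 68 mm long, about 94 g. Stands ridge up as a tent, legs sloping 45 deg, 34 mm wide. Origin: plane of the leg edges it stands on, under mid-ridge; outer ridge 19.8 mm, inner ridge 14.1 mm above it. x along the ridge, z up; upright end faces at x = +-34 mm: grip these from above. Same after a half turn.
- stand: fixed grey stand: base 70 (x) by 90 by 8 mm, slim post, on it a dark 90 deg angle, ridge up, 26 mm long, legs 46 mm. Its ridge runs level along x, 75 mm above the origin (centre of the base's underside, on the bench). Shorter than every offcut; each offcut is 10 mm or more longer than the next wider, so fingers at its ends clear what lies below. Each nested one raises the ridge 5.7 mm.
- tube: square tube offcut, 25 by 25 mm, 3 mm wall, 30 mm long along x, lying; origin at the centre of its underside. Not part of the job: leave it.
- channel: dark steel U-channel offcut, 50 mm long (x), 40 mm wide, 22 mm high, open side up; origin at the centre of its underside. Not part of the job: leave it.
- flatbar: flat steel bar offcut, 80 (x) by 30 by 8 mm, lying; origin at the centre of its underside. Not part of the job: leave it.
- collar: dark steel collar, outside 30 mm, bore 16 mm, 13 mm high, lying flat; origin at the centre of its underside. Not part of the job: leave it.
- stub: brass round-bar stub standing on end, 20 mm diameter, 20 mm high; origin at the centre of its underside. Not part of the job: leave it.

How it is judged:
By the outcome, as a careful person would: the job done as asked, in the order asked, and still so for the second after the job is handed in, with the robot touching nothing.
It also fails if it takes over 120 s, if anything falls off the work surface, if the arm or the gripper's body presses on something with over 40 N, if the wrist force passes 120 N, or if a joint passes its speed limit or range.

### The arm

A 6-joint arm with a two-finger parallel gripper is mounted at the origin on the work surface. World frame = base frame: x ahead of the robot, y to its left, z up, the work surface at z = 0. Lengths are in mm, angles in rad, forces in N, time in s.
With the tool pointing down it reaches from about 350 to 875 mm from the base axis. Payload 4.2 kg.
Tool frame: the origin (TCP) lies midway between the tips of the shut fingers; the grasp point (between the pads) lies 19 mm behind it; z points along the fingers, y is the line along which they close (so a half turn about z gives the same grasp; the last joint's range is limited). The gripper opens to 85 mm and grips with 20 to 120 N. Pads are 22 mm wide; open, the fingers measure 114 mm over their backs; the gripper's body (76 mm by 85 mm) begins 54 mm behind the grasp point. The pads swing forward as they close: fully open they stand 13 mm farther back than shut.
Start: joints at [-0.976, 0.385, 0.008, 0, -1.194, -0.259], TCP at [205.968, -590.065, 231.312] pointing down, gripper open.
Joint ranges: [-3.14, 3.14], [-1.21, 2.06], [-1.07, 1.41], [-3.16, 2.05], [-2.99, -0.16], [-3.1, 3.1]. Speed limits (rad/s): [2.79, 2.79, 3.14, 3.14, 3.14, 3.14].

### API

Orientations are given as a unit quaternion [x, y, z, w].
In Python, from bench import * gives the robot as it stands.
- The arm moves only by the tool drive_tool, never from a script. Its argument "plan" is a list that holds one entry, the list of rows, each a list of 5 numbers: the closure, from -1 (fully open) to 1 (shut), then the shift along the world's x, y, z in mm, then the turn about the world's z in degrees. A call has 1 to 20 rows; each row shifts and turns the commanded pose from where the row before left it; what a row does not reach is not made up. A row lasts 1/12 s, in which the tool goes at most 41.7 mm and 7.16 degrees, less where a joint would pass 70% of its speed; a pose out of reach is approached as far as the arm can. A call is refused whole if a number of a shift passes 41.7 or a number of a turn 7.16, either way. A call with a gripper value outside its range is refused whole. The fingers move at their own pace and stop on an object; the grip force is fixed at half the most. Time passes only in rows, so rows that do not move let the fingers close. It gives the time, the measured TCP pose, the force, the opening and the grip force at its end, in the units of the state.
- read_state(): the state, without advancing time (a new reading comes with each control period).
- get_image(name): name is "side" or "top" or "wrist"; returns (picture, depth): 384x512x3 uint8, red, green, blue; 384x512 float32, mm along the optical axis (not along the pixel's ray), 0 where there is no reading.
- camera_model(name): a dict with "fx", "fy", "cx", "cy" (pixels), "R" (3x3) and "t" (3): a world point X has camera coordinates R X + t; the wrist camera has in their place "mount" (4x4, takes a point from camera to tool coordinates, whose origin is the TCP and whose axes are the flange's). Camera axes: x right, y down, z forward; pixel columns grow to the right and rows downward; lengths in mm; the calibration is good to about 2 mm. A picture is of the moment at which its call begins: read the wrist's pose just before it. camera_model takes no time and is no camera call.
- job_done(): hands the job in; it is judged then, once.
The state is a dict: "clock": time; "joints": joint angles; "joint_vel": joint speeds; "joint_efforts": joint torques, N m; "position": TCP position; "ee_rot": TCP orientation; "contact_force": force on the tool from outside, world axes, zero at the start; "wrist_torque": the same for the moment, N m; "gripper_width": finger opening in mm; "grasp_force": force on a finger pad.
Only numpy, scipy, OpenCV 4.12 (cv2) and the standard library are available. Lean on these libraries where they do the work, as an engineer would, in place of code of your own. Each camera call takes 0.05 s, during which the arm holds its last target. There are 200 camera calls.

## Working session

There is one attempt and no reset: what is moved stays moved. The work goes in short steps, Python scripts to look and compute and a tool call to move; the robot and the scene stay as the last step left them, time stands still between calls to the robot, and variables do not carry over. Pictures are saved under pics/ and viewed, at most 14 in all, crops included, and the job is handed in when it is done.

Besides the shell and the picture viewer there is one more tool, called as name(argument=value, ...) on one line, values as JSON. drive_tool: Moves the arm, as the interface text tells. Its arguments: {"type":"object","properties":{"plan":{"type":"array"}},"required":["plan"]}

```bash
ls; mkdir -p pics
python3 - <<'E'
from bench import *
import cv2,numpy as np
s=read_state();print({k:np.round(v,3).tolist() for k,v in s.items()})
for n in("top","side","wrist"):
    p,d=get_image(n);cv2.imwrite(f"pics/{n}0.png",p[:,:,::-1]);np.savez(f"pics/{n}0.npz",p=p,d=d)
    m=camera_model(n);print(n,{k:np.round(v,3).tolist() for k,v in m.items()},(d>0).mean())
E
```

```text
pics
{'clock': 0.0, 'joints': [-0.976, 0.386, 0.007, -0.0, -1.194, -0.259], 'joint_vel': [-0.001, 0.0, -0.001, 0.0, -0.001, -0.0], 'joint_efforts': [-0.001, -39.229, 18.839, 4.186, -0.005, -0.0], 'position': [205.76, -589.525, 230.175], 'ee_rot': [-0.167, 0.986, 0.001, -0.0], 'contact_force': [-0.324, 0.283, -0.648], 'wrist_torque': [-0.006, -0.068, 0.029], 'grasp_force': 0.0, 'gripper_width': 85.626}
top {'fx': 412.935, 'fy': 412.935, 'cx': 256.677, 'cy': 198.371, 'R': [[-0.013, -1.0, 0.005], [-0.983, 0.012, -0.182], [0.182, -0.008, -0.983]], 't': [16.972, 537.834, 876.56]} 0.996002197265625
side {'fx': 435.865, 'fy': 435.865, 'cx': 247.587, 'cy': 186.619, 'R': [[0.709, -0.706, 0.004], [-0.45, -0.457, -0.767], [0.543, 0.541, -0.642]], 't': [-376.888, 250.946, 669.769]} 0.9960479736328125
wrist {'fx': 328.842, 'fy': 328.842, 'cx': 256.246, 'cy': 195.699, 'mount': [[-0.0, -0.953, -0.303, 77.369], [1.0, -0.0, -0.001, -0.73], [0.001, -0.303, 0.953, -142.05], [0.0, 0.0, 0.0, 1.0]]} 0.9960835774739584
```

View pics/top0.png

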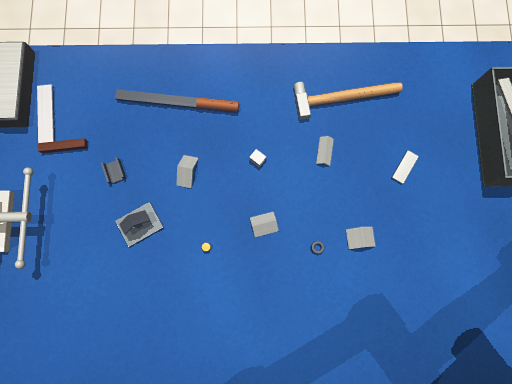

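View pics/side0.png

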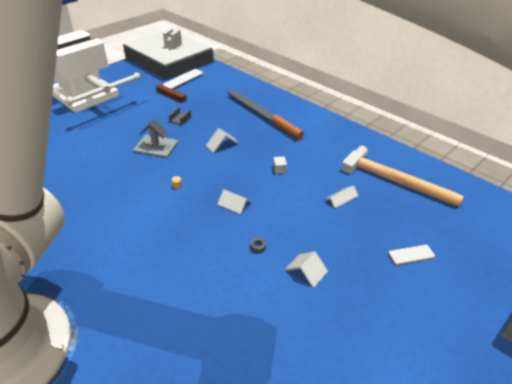

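Top view: the stand is at px (139,224). The four angles are at (187,171), (264,223), (325,151) and (361,238). The tube is at (257,158), the channel at (114,170), the flatbar at (405,167), the collar at (317,247) and the stub at (206,247). The side view agrees. Next I fit tents to the depth from both cameras.

```bash
cat > h.py <<'E'
import numpy as np,cv2
from bench import *
from scipy.optimize import least_squares
from scipy.spatial.transform import Rotation as Ro
def cloud(d,m,pose=None):
    v,u=np.nonzero(d>0);z=d[v,u]
    c=np.c_[(u-m["cx"])/m["fx"]*z,(v-m["cy"])/m["fy"]*z,z]
    if pose is None: return (c-m["t"])@np.array(m["R"])
    M=np.array(m["mount"]);t=c@M[:3,:3].T+M[:3,3]
    return Ro.from_quat(pose[1]).apply(t)+pose[0]
def tent(P,x,y,zmin,rad=60,L=None):
    """fit z=zr-|perp| ; returns x,y,yaw(deg),zr,len,rms"""
    Q=P[(np.hypot(P[:,0]-x,P[:,1]-y)<rad)&(P[:,2]>zmin)]
    best=None
    for a in np.arange(0,180,15):
        f=lambda p:Q[:,2]-(p[2]-np.abs(-(Q[:,0]-x)*np.sin(p[0])+(Q[:,1]-y)*np.cos(p[0])-p[1]))
        r=least_squares(f,[np.radians(a),0,Q[:,2].max()],loss="soft_l1",f_scale=1.)
        if best is None or r.cost<best.cost: best=r;F=f
    a,o,zr=best.x
    ok=np.abs(F(best.x))<2
    s=((Q[:,0]-x)*np.cos(a)+(Q[:,1]-y)*np.sin(a))[ok]
    lo,hi=np.percentile(s,[1,99]);c=(lo+hi)/2
    return [x+c*np.cos(a)-o*np.sin(a),y+c*np.sin(a)+o*np.cos(a),(np.degrees(a)+90)%180-90,zr,hi-lo,ok.mean(),len(Q)]
E
python3 - <<'E'
from h import *
m={n:camera_model(n) for n in("top","side")}
C={n:cloud(np.load(f"pics/{n}0.npz")["d"],m[n]) for n in m}
for n in C:
    P=C[n];print(n,"table z",np.median(P[:,2]),np.std(P[np.abs(P[:,2])<4,2]))
T=C["top"].reshape(-1,3);d=np.load("pics/top0.npz")["d"]
idx=np.full(d.shape,-1);idx[d>0]=np.arange((d>0).sum())
for nm,(u,v) in dict(stand=(139,224),a=(187,171),b=(264,223),c=(325,151),d=(361,238),tube=(257,158),chan=(114,170),flat=(405,167),collar=(317,240),stub=(206,247)).items():
    p=T[idx[v,u]];print(nm,p.round(1))
    if len(nm)==1 or nm=="stand":
        for n in C: print("  ",n,np.round(tent(C[n],p[0],p[1],40 if nm=="stand" else 5),1))
E
```

```text
top table z 1.3400884514074327 1.5267875629317622
side table z 0.3275316531884978 1.121650468697904
stand [484.9 274.3  38.4]
   top [488.9 283.3  29.9  76.5  25.8   0.7 373. ]
   side [489.2 280.4  29.   72.9  27.7   0.5 252. ]
a [606.  169.2  37.8]
   top [613.4 172.4  77.   42.5  39.2   0.7 522. ]
   side [613.8 172.   76.6  41.   37.7   0.7 280. ]
b [484.9  -5.9  27.8]
   top [485.3  -5.3 -76.   28.3  55.9   0.7 510. ]
   side [485.1  -7.4 -76.4  26.6  56.9   0.7 396. ]
c [ 655.7 -153.5   19.2]
   top [ 659.8 -154.7   -9.9   21.1   67.3    0.7  392. ]
   side [ 659.9 -155.7  -10.    20.    67.3    0.7  306. ]
d [ 447.9 -223.9   29.8]
   top [ 450.9 -228.4    5.3   35.    44.4    0.7  537. ]
   side [ 451.3 -229.8    5.3   34.    46.2    0.8  695. ]
tube [637.8   7.9  28.1]
chan [618.5 347.4   6.5]
flat [ 617.2 -344.3    8.4]
collar [ 4.471e+02 -1.290e+02  2.000e-01]
stub [433.  126.3  18.2]
```

drive_tool(plan=[[[-1,12.9,39.6,0,-1.6],[-1,12.9,39.6,0,-1.6],[-1,12.9,39.6,0,-1.6],[-1,12.9,39.6,0,-1.6],[-1,12.9,39.6,0,-1.6],[-1,12.9,39.6,0,-1.6],[-1,12.9,39.6,0,-1.6],[-1,12.9,39.6,0,-1.6],[-1,12.9,39.6,0,-1.6],[-1,12.9,39.6,0,-1.6],[-1,12.9,39.6,0,-1.6],[-1,12.9,39.6,0,-1.6],[-1,12.9,39.6,0,-1.6],[-1,12.9,39.6,0,-1.6],[-1,12.9,39.6,0,-1.6],[-1,12.9,39.6,0,-1.6],[-1,12.9,39.6,0,-1.6],[-1,12.9,39.6,0,-1.6],[-1,12.9,39.6,0,-1.6],[-1,12.9,39.6,0,-1.6]]])

```text
clock: 1.82
position: [463.9, 204.0, 231.2]
ee_rot: [0.111, 0.994, -0.0, -0.0]
contact_force: [1.2, -0.3, 0.4]
gripper_width: 85.8
grasp_force: 0.0
```

drive_tool(plan=[[[-1,20,36,0,0],[-1,10,36,0,0],[-1,0,0,0,0],[-1,0,0,0,0]]])

```text
clock: 2.15
position: [493.8, 275.4, 229.9]
ee_rot: [0.11, 0.994, -0.001, -0.001]
contact_force: [-1.1, -0.5, 0.4]
gripper_width: 85.6
grasp_force: 0.0
```

```bash
cat >> h.py <<'E'
def look(tag,show=True):
    s=read_state();p,d=get_image("wrist");m=camera_model("wrist")
    if show: cv2.imwrite(f"pics/{tag}.png",p[:,:,::-1])
    return s,p,d,cloud(d,m,(s["position"],s["ee_rot"]))
def where(s=None):
    s=s or read_state();q=s["ee_rot"];y=Ro.from_quat(q).apply([0,1,0])
    print("t",round(s["clock"],2),"tcp",np.round(s["position"],1),"psi",round(np.degrees(np.arctan2(y[1],y[0])),1),"tilt",np.round(Ro.from_quat(q).apply([0,0,1]),3),"j",np.round(s["joints"],2),"w",round(s["gripper_width"],1),"F",np.round(s["contact_force"],1))
E
python3 - <<'E'
from h import *
s,p,d,P=look("w1");where(s)
np.savez("pics/w1.npz",p=p,d=d,pos=s["position"],q=s["ee_rot"])
print(np.round(tent(P,489,282,45),1)); print("table",np.median(P[P[:,2]<5,2]))
E
```

```text
t 2.15 tcp [493.8 275.4 229.9] psi 77.3 tilt [-0.002 -0.001 -1.   ] j [ 0.8   0.29 -0.14 -0.   -1.15 -2.59] w 85.6 F [-1.1 -0.5  0.4]
[4.7820e+02 2.8490e+02 7.6000e+01 3.0490e+02 1.1780e+02 1.0000e-01
 2.5345e+04]
table -0.6266996717078825
```

View pics/w1.png

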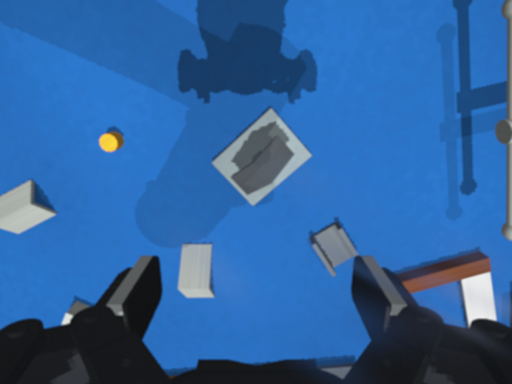

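The wrist view shows the stand centred at px (262,157), with its ridge running from about (240,178) to (287,140), angle54 at (197,270) and the fingers at the bottom. The fit picked up the fingers, so I'll cap the height.

Run:
```python
from h import *
f=np.load("pics/w1.npz");P=cloud(f["d"],camera_model("wrist"),(f["pos"],f["q"]))
P=P[P[:,2]<90]
for zm in(45,50,55): print("stand",np.round(tent(P,489,282,zm,45),1))
print("54",np.round(tent(P,613,172,8,50),1))
Q=P[(np.hypot(P[:,0]-489,P[:,1]-282)<70)&(P[:,2]>5)&(P[:,2]<12)]
B=P[(np.hypot(P[:,0]-489,P[:,1]-282)<70)&(P[:,2]>5)]
print("base rect",cv2.minAreaRect(B[:,:2].astype(np.float32)), "all tables", np.median(P[np.abs(P[:,2])<5,2]))
```

```text
stand [4.901e+02 2.814e+02 2.950e+01 7.430e+01 2.580e+01 1.000e+00 1.560e+03]
stand [4.901e+02 2.814e+02 2.950e+01 7.430e+01 2.580e+01 1.000e+00 1.332e+03]
stand [4.901e+02 2.814e+02 2.950e+01 7.440e+01 2.580e+01 1.000e+00 1.076e+03]
54 [6.151e+02 1.725e+02 7.780e+01 4.030e+01 3.550e+01 9.000e-01 1.383e+03]
base rect ((490.2168273925781, 281.3477783203125), (70.2330322265625, 90.2143783569336), 29.42930030822754) all tables -0.6266996717078825
```

drive_tool(plan=[[[-1,6,-4,0,7],[-1,6,-4,0,7],[-1,6,-4,0,7],[-1,6,-4,0,7],[-1,6,-4,0,7],[-1,6,-4,0,7],[-1,6,-4,0,7],[-1,6,-4,0,7],[-1,6,-4,0,7],[-1,6,-4,0,7],[-1,6,-4,0,7],[-1,6,-4,0,7],[-1,6,-4,0,7],[-1,6,-4,0,7],[-1,6,-4,0,7],[-1,6,-4,0,7],[-1,6,-4,0,7],[-1,6,-4,0,7],[-1,6,-4,0,7],[-1,6,-4,0,7]]])

```text
clock: 3.87
position: [613.5, 192.1, 231.8]
ee_rot: [0.897, -0.442, -0.0, 0.0]
contact_force: [0.1, 0.3, 0.5]
gripper_width: 85.4
grasp_force: 0.0
```

drive_tool(plan=[[[-1,0,0,0,7],[-1,0,0,0,7],[-1,0,0,0,7],[-1,0,0,0,7],[-1,0,0,0,7],[-1,0,0,0,5.3],[-1,0,0,0,0],[-1,0,0,0,0]]])

```text
clock: 4.53
position: [613.4, 192.8, 231.8]
ee_rot: [0.994, -0.11, -0.0, -0.0]
contact_force: [-0.4, -0.0, 0.3]
gripper_width: 85.3
grasp_force: 0.0
```

Run:
```python
from h import *
s,p,d,P=look("w2");where(s)
np.savez("pics/w2.npz",p=p,d=d,pos=s["position"],q=s["ee_rot"])
P=P[P[:,2]<90]
print("stand",np.round(tent(P,489,282,48,45),1))
print("54",np.round(tent(P,613,172,8,50),1))
B=P[(np.hypot(P[:,0]-489,P[:,1]-282)<70)&(P[:,2]>5)]
print("base",cv2.minAreaRect(B[:,:2].astype(np.float32)))
B=P[(np.hypot(P[:,0]-614,P[:,1]-172)<50)&(P[:,2]>3)]
print("54",cv2.minAreaRect(B[:,:2].astype(np.float32)))
```

```text
t 4.53 tcp [613.4 192.8 231.8] psi -102.7 tilt [-0.  0. -1.] j [ 0.56  0.42  0.06 -0.   -1.21  0.79] w 85.3 F [-0.4 -0.   0.3]
stand [4.907e+02 2.809e+02 2.930e+01 7.420e+01 2.570e+01 9.000e-01 1.010e+03]
54 [6.154e+02 1.717e+02 7.780e+01 4.030e+01 3.520e+01 1.000e+00 1.902e+03]
base ((490.9355773925781, 280.72412109375), (69.88029479980469, 90.55033874511719), 29.35521125793457)
54 ((615.984619140625, 171.32546997070312), (35.715721130371094, 74.93382263183594), 77.5871810913086)
```

Both wrist views agree within 1 mm: stand at (490.4, 281.1), yaw 29.4, ridge about 75; angle54 at (615.3, 172.1), yaw 77.7. I'll descend on angle54 and grip it.

drive_tool(plan=[[[-1,1.8,-10,0,0.4],[-1,0,-11,-20,0],[-1,0,0,-40,0],[-1,0,0,-40,0],[-1,0,0,-40,0],[-1,0,0,-40,0],[-1,0,0,-25,0],[-1,0,0,-14,0],[-1,0,0,0,0],[1,0,0,0,0],[1,0,0,0,0],[1,0,0,0,0],[1,0,0,0,0],[1,0,0,0,0],[1,0,0,0,0],[1,0,0,0,0]]])

```text
clock: 5.92
position: [616.9, 173.5, 14.2]
ee_rot: [0.994, -0.105, 0.002, -0.001]
contact_force: [-1.0, 0.5, 6.9]
gripper_width: 34.7
grasp_force: 59.5
```

Run:
```python
from h import *
where()
```

```text
t 5.92 tcp [616.9 173.5  14.2] psi -102.0 tilt [ 0.003  0.001 -1.   ] j [ 0.53  0.62 -0.19  0.   -0.75  0.83] w 34.7 F [-1.   0.5  6.9]
```

drive_tool(plan=[[[1,0,0,20,0],[1,0,0,40,0],[1,0,0,40,0],[1,-10,9,5,-3],[1,-18,16,0,-6.5],[1,-18,16,0,-6.5],[1,-18,15.5,0,-6.5],[1,-18,15.5,0,-6.5],[1,-18,15.5,0,-6.5],[1,-18,15,0,-6.5],[1,-7.4,5.6,0,-6.5],[1,0,0,0,0],[1,0,0,0,0],[1,0,0,0,0]]])

```text
clock: 7.08
position: [490.5, 280.7, 117.2]
ee_rot: [0.864, -0.504, -0.0, 0.0]
contact_force: [0.9, -0.2, -1.6]
gripper_width: 34.5
grasp_force: 60.0
```

Run:
```python
from h import *
s,p,d,P=look("w3");where(s)
np.savez("pics/w3.npz",p=p,d=d,pos=s["position"],q=s["ee_rot"])
Q=P[(P[:,2]<85)];print("stand",np.round(tent(Q,489,282,45,45),1))
Q=P[(P[:,2]>95)&(P[:,2]<150)];print("held",np.round(tent(Q,490,281,95,50),1))
```

```text
t 7.08 tcp [490.5 280.7 117.2] psi -150.5 tilt [-0. -0. -1.] j [ 0.81  0.39 -0.29 -0.   -0.88 -0.29] w 34.5 F [ 0.9 -0.2 -1.6]
stand [502.1 260.1  29.3  50.4  25.8   1.  415. ]
held [4.9010e+02 2.8120e+02 2.9800e+01 1.4320e+02 3.8300e+01 8.0000e-01
 1.2682e+04]
```

View pics/w3.png

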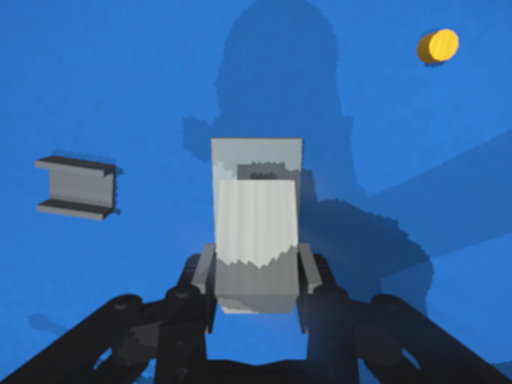

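The view shows the held angle54 at cols 216–299, centred over the stand base at cols 211–303, with its edges parallel. I'll lower it now.

drive_tool(plan=[[[1,0,0,-30,0],[1,0,0,-20,0],[1,0,0,-8,0],[1,0,0,-4,0],[1,0,0,-2.5,0],[1,0,0,0,0],[1,0,0,0,0]]])

```text
clock: 7.72
position: [490.7, 280.7, 54.2]
ee_rot: [0.864, -0.504, 0.0, -0.0]
contact_force: [-2.7, -2.3, 5.0]
gripper_width: 34.9
grasp_force: 60.5
```

drive_tool(plan=[[[0,0,0,0,0],[-1,0,0,0,0],[-1,0,0,0,0],[-1,0,0,0,0],[-1,0,0,0,0],[-1,0,0,25,0],[-1,0,0,40,0],[-1,0,0,40,0],[-1,0,0,40,0],[-1,0,0,0,0]]])

```text
clock: 8.55
position: [494.6, 283.9, 207.2]
ee_rot: [0.864, -0.503, 0.004, -0.008]
contact_force: [0.7, 0.6, 0.6]
gripper_width: 85.5
grasp_force: 0.0
```

Run:
```python
from h import *
s,p,d,P=look("w4");where(s)
np.savez("pics/w4.npz",p=p,d=d,pos=s["position"],q=s["ee_rot"])
Q=P[(P[:,2]<95)];print("54",np.round(tent(Q,490,281,45,50),1))
B=P[(np.hypot(P[:,0]-489,P[:,1]-282)<70)&(P[:,2]>5)&(P[:,2]<95)]
print("base",cv2.minAreaRect(B[:,:2].astype(np.float32)))
```

```text
t 8.55 tcp [494.6 283.9 207.2] psi -150.4 tilt [ 0.015  0.01  -1.   ] j [ 0.81  0.3  -0.18  0.   -1.07 -0.29] w 85.5 F [0.7 0.6 0.6]
54 [4.905e+02 2.811e+02 2.930e+01 8.000e+01 3.520e+01 1.000e+00 2.853e+03]
base ((490.179443359375, 280.8369445800781), (70.11398315429688, 89.77606964111328), 29.422016143798828)
```

View pics/w4.png

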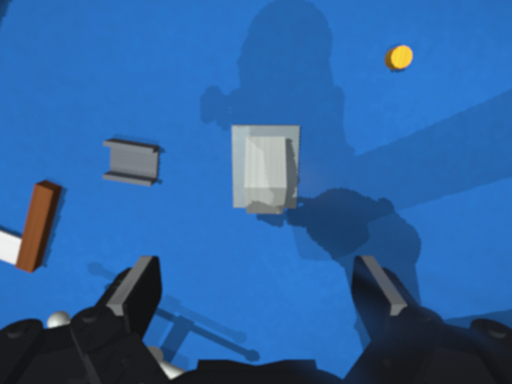

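angle54 is seated: ridge 80.6 against 80.7 expected, yaw 29.3, centred within 0.4 mm. In the image it sits centred at (268,170) on the stand. Next I'll go to angle44.

drive_tool(plan=[[[-1,0,-15,0,0],[-1,-3,-38,0,-2],[-1,-3,-38,0,-2],[-1,-3,-38,0,-2],[-1,-3,-38,0,-2],[-1,-3,-38,0,-2],[-1,-3,-38,0,-2],[-1,-3,-38,0,-2],[-1,-3,-38,0,-2],[-1,-3,-38,0,-2],[-1,-3,-38,0,-2],[-1,-3,-38,0,-2],[-1,-3,-38,0,-2],[-1,-3,-39,0,-0.2],[-1,0,0,0,0],[-1,0,0,0,0],[-1,0,0,0,0]]])

```text
clock: 10.02
position: [450.2, -229.1, 196.5]
ee_rot: [0.738, -0.675, -0.001, 0.001]
contact_force: [-0.3, 0.7, -0.1]
gripper_width: 85.7
grasp_force: 0.0
```

Run:
```python
from h import *
s,p,d,P=look("w5");where(s)
Q=P[(P[:,2]<60)];print("44",np.round(tent(Q,451,-229,8,50),1))
B=Q[(np.hypot(Q[:,0]-451,Q[:,1]+229)<50)&(Q[:,2]>4)]
print("44",cv2.minAreaRect(B[:,:2].astype(np.float32)))
```

```text
t 10.02 tcp [ 450.2 -229.1  196.5] psi -174.8 tilt [-0.003  0.001 -1.   ] j [-0.15  0.21 -0.33 -0.   -1.03  0.24] w 85.7 F [-0.3  0.7 -0.1]
44 [ 4.519e+02 -2.312e+02  5.300e+00  3.320e+01  4.510e+01  1.000e+00
  2.216e+03]
44 ((451.96368408203125, -231.82504272460938), (46.03573989868164, 60.39678955078125), 5.244866847991943)
```

drive_tool(plan=[[[-1,0.8,-1.8,-20,0],[-1,0,0,-40,0],[-1,0,0,-40,0],[-1,0,0,-40,0],[-1,0,0,-25,0],[-1,0,0,-15,0],[-1,0,0,-9.8,0],[-1,0,0,0,0],[-1,0,0,0,0],[1,0,0,0,0],[1,0,0,0,0],[1,0,0,0,0],[1,0,0,0,0],[1,0,0,0,0],[1,0,0,0,0],[1,0,0,0,0]]])

```text
clock: 11.4
position: [453.3, -231.0, 9.4]
ee_rot: [0.739, -0.674, 0.001, -0.001]
contact_force: [-0.7, 1.2, 6.9]
gripper_width: 44.7
grasp_force: 60.4
```

Run:
```python
from h import *
where()
```

```text
t 11.4 tcp [ 453.3 -231.     9.4] psi -174.7 tilt [ 0.003 -0.001 -1.   ] j [-0.15  0.47 -0.54  0.   -0.56  0.24] w 44.7 F [-0.7  1.2  6.9]
```

drive_tool(plan=[[[1,0,0,20,0],[1,0,0,40,0],[1,0,0,40,0],[1,0,15,12,0],[1,3,37,0,2],[1,3,37,0,2],[1,3,37,0,2],[1,3,37,0,2],[1,3,37,0,2],[1,3,37,0,2],[1,3,37,0,2],[1,3,37,0,2],[1,3,37,0,2],[1,3,37,0,2],[1,3,37,0,2],[1,3,37,0,2],[1,2.2,37,0,0.2],[1,0,15.8,0,0],[1,0,0,0,0],[1,0,0,0,0]]])

```text
clock: 13.07
position: [489.6, 281.2, 119.4]
ee_rot: [0.864, -0.504, -0.0, 0.001]
contact_force: [-0.6, -0.5, -1.2]
gripper_width: 44.7
grasp_force: 61.9
```

Run:
```python
from h import *
s,p,d,P=look("w6");where(s)
np.savez("pics/w6.npz",p=p,d=d,pos=s["position"],q=s["ee_rot"])
```

```text
t 13.07 tcp [489.6 281.2 119.4] psi -150.5 tilt [-0.001 -0.001 -1.   ] j [ 0.81  0.39 -0.29 -0.   -0.89 -0.29] w 44.7 F [-0.6 -0.5 -1.2]
```

View pics/w6.png

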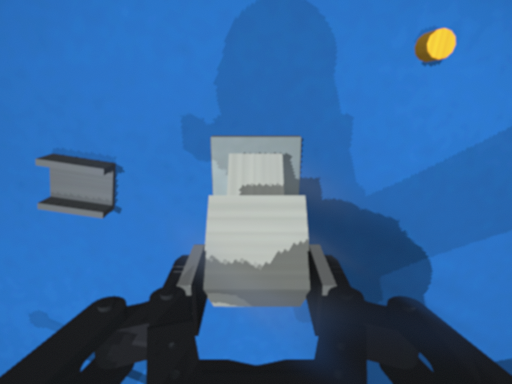

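The held angle44 (cols 206–309, centre 257) lines up with the seated angle54 (cols 228–286, centre 257). I'll lower it.

drive_tool(plan=[[[1,0,0,-25,0],[1,0,0,-18,0],[1,0,0,-8,0],[1,0,0,-4,0],[1,0,0,-3,0],[1,0,0,0,0],[1,0,0,0,0]]])

```text
clock: 13.7
position: [491.0, 281.1, 62.9]
ee_rot: [0.864, -0.504, 0.0, -0.001]
contact_force: [-0.5, 0.3, -1.2]
gripper_width: 44.1
grasp_force: 61.9
```

drive_tool(plan=[[[1,0,0,-0.8,0],[1,0,0,-0.3,0],[1,0,0,0,0]]])

```text
clock: 13.95
position: [491.1, 281.7, 62.1]
ee_rot: [0.864, -0.504, 0.0, -0.001]
contact_force: [-2.4, 0.7, 4.4]
gripper_width: 44.3
grasp_force: 62.4
```

Contact. I'll release, rise and check.

drive_tool(plan=[[[0,0,0,0,0],[-1,0,0,0,0],[-1,0,0,0,0],[-1,0,0,0,0],[-1,0,0,0,0],[-1,0,0,25,0],[-1,0,0,40,0],[-1,0,0,40,0],[-1,0,0,35,0],[-1,0,0,0,0],[-1,0,0,0,0]]])

```text
clock: 14.87
position: [491.2, 281.8, 203.3]
ee_rot: [0.864, -0.504, 0.001, -0.003]
contact_force: [-0.4, -0.0, -0.8]
gripper_width: 85.3
grasp_force: 0.0
```

Run:
```python
from h import *
s,p,d,P=look("w7");where(s)
np.savez("pics/w7.npz",p=p,d=d,pos=s["position"],q=s["ee_rot"])
Q=P[(P[:,2]<105)];print("44",np.round(tent(Q,490,281,57,50),1))
B=P[(np.hypot(P[:,0]-489,P[:,1]-282)<70)&(P[:,2]>5)&(P[:,2]<95)]
print("base",cv2.minAreaRect(B[:,:2].astype(np.float32)))
```

```text
t 14.87 tcp [491.2 281.8 203.3] psi -150.6 tilt [ 0.004  0.004 -1.   ] j [ 0.81  0.3  -0.19 -0.   -1.08 -0.29] w 85.3 F [-0.4 -0.  -0.8]
44 [4.908e+02 2.813e+02 2.930e+01 8.570e+01 4.510e+01 1.000e+00 3.262e+03]
base ((490.4417724609375, 280.44384765625), (70.1087875366211, 89.30455017089844), 29.50545310974121)
```

View pics/w7.png

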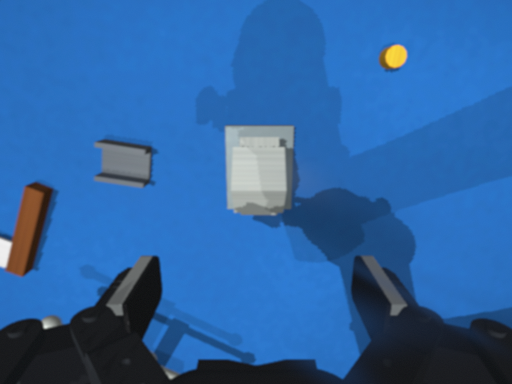

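angle44 is seated: ridge 86.3 as expected, yaw 29.3. It is visible centred at (260,175), with angle54's end showing. Next is angle34.

drive_tool(plan=[[[-1,-0.4,-12,0,3],[-1,-0.4,-25,0,6.5],[-1,-0.4,-25,0,6.5],[-1,-0.4,-25,0,6.5],[-1,-0.4,-25,0,6.5],[-1,-0.4,-25,0,6.5],[-1,-0.4,-25,0,6.5],[-1,-0.4,-25,0,6.5],[-1,-0.4,-25,0,6.5],[-1,-0.4,-25,0,6.5],[-1,-0.4,-25,0,6.5],[-1,-0.4,-25,0,6.3],[-1,-0.4,0,0,0],[-1,0,0,0,0],[-1,0,0,0,0],[-1,0,0,0,0]]])

```text
clock: 16.25
position: [484.9, -5.5, 200.1]
ee_rot: [0.993, 0.12, -0.001, 0.0]
contact_force: [-0.7, 0.0, -0.4]
gripper_width: 85.6
grasp_force: 0.0
```

Run:
```python
from h import *
s,p,d,P=look("w8");where(s)
Q=P[(P[:,2]<60)];print("34",np.round(tent(Q,485,-6,6,45),1))
B=Q[(np.hypot(Q[:,0]-485,Q[:,1]+6)<45)&(Q[:,2]>4)]
print("34",cv2.minAreaRect(B[:,:2].astype(np.float32)))
```

```text
t 16.25 tcp [484.9  -5.5 200.1] psi -76.3 tilt [-0.001 -0.    -1.   ] j [ 0.32  0.17 -0.37 -0.   -1.03  1.49] w 85.6 F [-0.7  0.  -0.4]
34 [ 4.867e+02 -8.100e+00 -7.620e+01  2.620e+01  5.590e+01  1.000e+00
  2.117e+03]
34 ((487.198974609375, -7.840667724609375), (46.10430145263672, 57.09441375732422), 13.758504867553711)
```

drive_tool(plan=[[[-1,1.3,-1.9,-20,0],[-1,0,0,-40,0],[-1,0,0,-40,0],[-1,0,0,-40,0],[-1,0,0,-30,0],[-1,0,0,-15,0],[-1,0,0,-9,0],[-1,0,0,-3.9,0],[-1,0,0,0,0],[1,0,0,0,0],[1,0,0,0,0],[1,0,0,0,0],[1,0,0,0,0],[1,0,0,0,0],[1,0,0,0,0]]])

```text
clock: 17.55
position: [487.6, -7.7, 4.7]
ee_rot: [0.993, 0.12, 0.002, -0.0]
contact_force: [-1.8, -0.3, 5.6]
gripper_width: 54.9
grasp_force: 62.2
```

Run:
```python
from h import *
where()
```

```text
t 17.55 tcp [487.6  -7.7   4.7] psi -76.2 tilt [ 0.003  0.001 -1.   ] j [ 0.32  0.46 -0.59  0.   -0.52  1.49] w 54.9 F [-1.8 -0.3  5.6]
```

drive_tool(plan=[[[1,0,0,20,0],[1,0,0,40,0],[1,0,0,40,0],[1,0,10,17,-3],[1,0.4,26,0,-6.5],[1,0.4,26,0,-6.5],[1,0.4,26,0,-6.5],[1,0.4,26,0,-6.5],[1,0.4,26,0,-6.5],[1,0.4,26,0,-6.5],[1,0.4,26,0,-6.5],[1,0.4,26,0,-6.5],[1,0.4,26,0,-6.5],[1,0.3,26,0,-6.5],[1,0,18.9,0,-6.3],[1,0,0,0,0],[1,0,0,0,0],[1,0,0,0,0]]])

```text
clock: 19.05
position: [489.9, 280.4, 120.1]
ee_rot: [0.864, -0.504, -0.0, 0.0]
contact_force: [-0.0, -0.2, -0.5]
gripper_width: 55.1
grasp_force: 64.2
```

Run:
```python
from h import *
s,p,d,P=look("w9");where(s)
np.savez("pics/w9.npz",p=p,d=d,pos=s["position"],q=s["ee_rot"])
```

```text
t 19.05 tcp [489.9 280.4 120.1] psi -150.5 tilt [-0.001 -0.    -1.   ] j [ 0.81  0.39 -0.29 -0.   -0.89 -0.29] w 55.1 F [-0.  -0.2 -0.5]
```

View pics/w9.png

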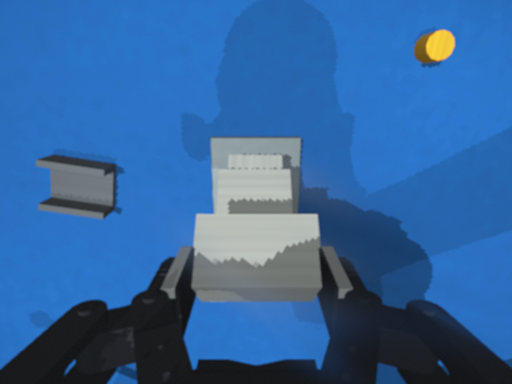

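The held angle34 (cols 193–321, centre 257) is concentric with the stack (217–298). I'll lower it to just above contact.

drive_tool(plan=[[[1,0,0,-25,0],[1,0,0,-14,0],[1,0,0,-7,0],[1,0,0,-3,0],[1,0,0,-1.6,0],[1,0,0,0,0],[1,0,0,0,0]]])

```text
clock: 19.68
position: [491.0, 281.2, 70.2]
ee_rot: [0.864, -0.504, 0.0, -0.001]
contact_force: [-0.1, -0.1, 0.4]
gripper_width: 55.3
grasp_force: 64.3
```

drive_tool(plan=[[[1,0,0,-0.6,0],[1,0,0,0,0],[1,0,0,0,0]]])

```text
clock: 19.93
position: [491.0, 281.2, 70.1]
ee_rot: [0.864, -0.504, 0.001, -0.001]
contact_force: [-1.7, -1.9, 5.4]
gripper_width: 55.4
grasp_force: 64.7
```

drive_tool(plan=[[[0,0,0,0,0],[-1,0,0,0,0],[-1,0,0,0,0],[-1,0,0,0,0],[-1,0,0,0,0],[-1,0,0,25,0],[-1,0,0,40,0],[-1,0,0,40,0],[-1,0,0,27,0],[-1,0,0,0,0],[-1,0,0,0,0]]])

```text
clock: 20.85
position: [490.9, 281.7, 202.7]
ee_rot: [0.864, -0.504, 0.0, -0.002]
contact_force: [1.1, -0.5, -0.5]
gripper_width: 85.8
grasp_force: 0.0
```

Run:
```python
from h import *
s,p,d,P=look("w10");where(s)
np.savez("pics/w10.npz",p=p,d=d,pos=s["position"],q=s["ee_rot"])
Q=P[(P[:,2]<110)];print("34",np.round(tent(Q,490,281,70,50),1))
B=P[(np.hypot(P[:,0]-489,P[:,1]-282)<70)&(P[:,2]>5)&(P[:,2]<14)]
print("base",cv2.minAreaRect(B[:,:2].astype(np.float32)))
```

```text
t 20.85 tcp [490.9 281.7 202.7] psi -150.6 tilt [ 0.003  0.004 -1.   ] j [ 0.81  0.31 -0.19 -0.   -1.07 -0.29] w 85.8 F [ 1.1 -0.5 -0.5]
34 [4.907e+02 2.812e+02 2.930e+01 9.130e+01 5.590e+01 1.000e+00 3.220e+03]
base ((490.4851989746094, 280.3334045410156), (69.99958801269531, 89.05355834960938), 29.381759643554688)
```

angle34 is seated: ridge 91.9 against 92.0 expected. Next is angle24.

drive_tool(plan=[[[-1,6,-16,0,-1],[-1,13,-33,0,-3],[-1,13,-33,0,-3],[-1,13,-33,0,-3],[-1,13,-33,0,-3],[-1,13,-33,0,-3],[-1,13,-33,0,-3],[-1,13,-33,0,-3],[-1,13,-33,0,-3],[-1,13,-33,0,-3],[-1,13,-33,0,-3],[-1,13,-33,0,-3],[-1,13,-33,0,-3],[-1,7.5,-24.2,0,-2.5],[-1,0,0,0,0],[-1,0,0,0,0],[-1,0,0,0,0]]])

```text
clock: 22.32
position: [659.0, -154.9, 198.8]
ee_rot: [-0.642, 0.766, 0.001, -0.001]
contact_force: [-0.3, -0.2, 0.7]
gripper_width: 85.6
grasp_force: 0.0
```

Run:
```python
from h import *
s,p,d,P=look("w11");where(s)
Q=P[(P[:,2]<60)];print("24",np.round(tent(Q,660,-155,5,45),1))
B=Q[(np.hypot(Q[:,0]-660,Q[:,1]+155)<45)&(Q[:,2]>4)]
print("24",cv2.minAreaRect(B[:,:2].astype(np.float32)),"table",np.median(Q[np.abs(Q[:,2])<4,2]))
M=np.array(camera_model("wrist")["mount"]);R=Ro.from_quat(s["ee_rot"])
T=R.inv().apply(P-s["position"]);F=T[(T[:,2]<60)&(np.abs(T[:,1])<70)&(np.abs(T[:,0])<40)]
for sg in(1,-1):
    G=F[F[:,1]*sg>20];print("finger",G[:,2].max() if len(G) else None, np.percentile(G[:,2],99))
```

```text
t 22.32 tcp [ 659.  -154.9  198.8] psi 169.9 tilt [-0.004  0.    -1.   ] j [ 0.01  0.5   0.11 -0.   -1.18 -0.18] w 85.6 F [-0.3 -0.2  0.7]
24 [ 6.610e+02 -1.575e+02 -1.000e+01  1.910e+01  6.650e+01  1.000e+00
  1.748e+03]
24 ((660.9892578125, -157.7772979736328), (32.051551818847656, 68.08856201171875), 79.92288208007812) table -0.6881485234861202
finger -12.17728387107215 -16.741504230042853
finger -11.601717717121213 -16.749696401239017
```

drive_tool(plan=[[[-1,1.0,-1.9,-20,0],[-1,0,0,-40,0],[-1,0,0,-40,0],[-1,0,0,-40,0],[-1,0,0,-30,0],[-1,0,0,-15,0],[-1,0,0,-10,0],[-1,0,0,-5,0],[-1,0,0,-2.8,0],[-1,0,0,0,0],[1,0,0,0,0],[1,0,0,0,0],[1,0,0,0,0],[1,0,0,0,0],[1,0,0,0,0],[1,0,0,0,0]]])

```text
clock: 23.7
position: [662.3, -157.2, 0.4]
ee_rot: [-0.643, 0.766, -0.001, 0.001]
contact_force: [-1.0, 1.5, 5.6]
gripper_width: 65.6
grasp_force: 66.1
```

Run:
```python
from h import *
where()
```

```text
t 23.7 tcp [ 6.623e+02 -1.572e+02  4.000e-01] psi 170.0 tilt [ 0.004 -0.    -1.   ] j [ 0.    0.69 -0.09  0.   -0.79 -0.18] w 65.6 F [-1.   1.5  5.6]
```

drive_tool(plan=[[[1,0,0,20,0],[1,0,0,40,0],[1,0,0,40,0],[1,-6,16,22,1],[1,-13,33,0,3],[1,-13,33,0,3],[1,-13,33,0,3],[1,-13,33,0,3],[1,-13,33,0,3],[1,-13,33,0,3],[1,-13,33,0,3],[1,-13,33,0,3],[1,-13,33,0,3],[1,-13,33,0,3],[1,-13,33,0,3],[1,-13,33,0,3],[1,-8.5,26.1,0,2.5],[1,0,0,0,0],[1,0,0,0,0],[1,0,0,0,0]]])

```text
clock: 25.37
position: [490.0, 280.6, 119.9]
ee_rot: [0.863, -0.504, -0.0, 0.0]
contact_force: [-0.3, -0.2, -1.6]
gripper_width: 65.2
grasp_force: 67.2
```

Run:
```python
from h import *
s,p,d,P=look("w12");where(s)
```

```text
t 25.37 tcp [490.  280.6 119.9] psi -150.6 tilt [-0.001 -0.    -1.   ] j [ 0.81  0.39 -0.29 -0.   -0.89 -0.29] w 65.2 F [-0.3 -0.2 -1.6]
```

View pics/w12.png

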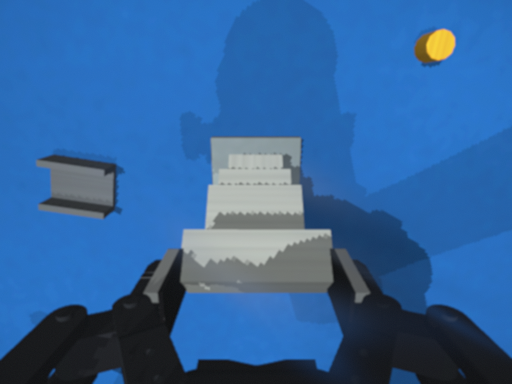

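The held angle24 (cols 181–333, centre 257) is centred over the stack (206–304, centre 255). I'll lower it.

drive_tool(plan=[[[1,0,0,-20,0],[1,0,0,-12,0],[1,0,0,-6,0],[1,0,0,-3,0],[1,0,0,-1.4,0],[1,0,0,0,0],[1,0,0,0,0]]])

```text
clock: 26.0
position: [490.5, 280.7, 79.5]
ee_rot: [0.863, -0.505, -0.0, -0.0]
contact_force: [-5.4, 0.9, 7.6]
gripper_width: 65.4
grasp_force: 68.0
```

drive_tool(plan=[[[1,0,0,-0.7,0],[1,0,0,0,0],[1,0,0,0,0]]])

```text
clock: 26.25
position: [490.6, 280.9, 79.3]
ee_rot: [0.863, -0.505, 0.0, -0.001]
contact_force: [-5.3, 0.6, 10.6]
gripper_width: 65.6
grasp_force: 68.3
```

drive_tool(plan=[[[1,-0.4,0.6,0,0],[1,0,0,0,0],[1,0,0,0,0]]])

```text
clock: 26.5
position: [490.7, 281.7, 78.7]
ee_rot: [0.863, -0.505, 0.0, -0.001]
contact_force: [-4.2, 1.3, 7.4]
gripper_width: 65.7
grasp_force: 68.0
```

drive_tool(plan=[[[1,-0.5,0.3,0,0],[1,0,0,0,0],[0.2,0,0,0,0],[-1,0,0,0,0],[-1,0,0,0,0],[-1,0,0,0,0],[-1,0,0,0,0],[-1,0,0,25,0],[-1,0,0,40,0],[-1,0,0,40,0],[-1,0,0,20,0],[-1,0,0,0,0],[-1,0,0,0,0],[-1,0,0,0,0]]])

```text
clock: 27.67
position: [488.8, 281.4, 200.7]
ee_rot: [0.863, -0.504, -0.001, 0.001]
contact_force: [0.7, 0.4, 0.4]
gripper_width: 85.2
grasp_force: 0.0
```

Run:
```python
from h import *
s,p,d,P=look("w13");where(s)
Q=P[(P[:,2]<115)];print("24",np.round(tent(Q,490,281,83,50),1))
B=P[(np.hypot(P[:,0]-489,P[:,1]-282)<70)&(P[:,2]>5)&(P[:,2]<14)]
print("base",cv2.minAreaRect(B[:,:2].astype(np.float32)))
p,d=get_image("side");cv2.imwrite("pics/s2.png",cv2.resize(p[100:180,100:220,::-1],None,fx=5,fy=5,interpolation=cv2.INTER_CUBIC))
```

```text
t 27.67 tcp [488.8 281.4 200.7] psi -150.6 tilt [-0.002 -0.001 -1.   ] j [ 0.81  0.31 -0.19 -0.   -1.08 -0.3 ] w 85.2 F [0.7 0.4 0.4]
24 [4.906e+02 2.812e+02 2.940e+01 9.700e+01 6.670e+01 1.000e+00 2.763e+03]
base ((490.55474853515625, 280.3269958496094), (69.92044830322266, 88.8468246459961), 29.37543487548828)
```

View pics/w13.png

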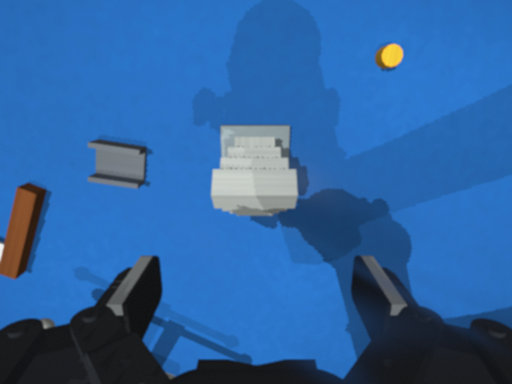

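View pics/s2.png

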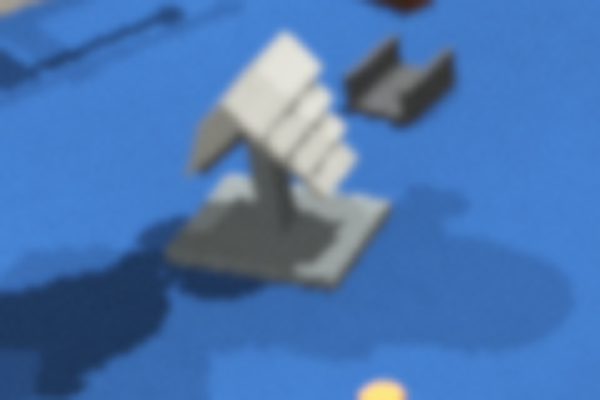

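The wrist view shows all four nested and centred on the stand at (255,180). The side crop shows a clean staircase of four pieces around (290,115). The top ridge is at 97.6 against 97.6 expected, yaw 29.4. Handing in.

```bash
python3 -c "
from bench import *
print(job_done())"
```

```text
the job is handed in; nothing more can be done
None
```

The four offcuts are nested on the ridge stand from widest to narrowest, lined up and centred within about 1 mm, the other bench items were not touched, and the job is handed in (no verdict came back).

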